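Turn the arched counter sign to its blossom side

TASK

We are opening the flower bench: of the two wooden turning signs, the arched one still shows us its barred 'closed' face. Swing it half a turn on its post, either way round, so that its blossom face looks out to the robot's side, squarely over its foot, and leave it standing like that. Leave the round sign as it is and do not knock over the glass bud vase.

Things in the scene. Friction and masses are not known exactly. Their poses are not given: they have to be found in the camera images.
- arch_stand: Foot and post of the arched sign, fixed to the table: foot 70 (x) x 120 (y) x 14 mm, 12 mm post up to 59 mm. Origin: centre of the foot's underside, on the post's axis; z up, x away from the robot within 20 degrees. The plate on the post: light wood, 120 wide, 10 thick, from 60 to 160 mm above the table, straight sides to 100 mm, half circle above; one face has a raised bar, the other a blossom.
- arch_plate (a joint): Turn of the arched plate about the upright post, rad, counterclockwise from above positive, stops at +-3.6. At 0 (starts within 0.3) the plate lies in the stand's y-z plane, centred on the post, barred face to the stand's -x (the robot); at +3.14 or -3.14 the blossom face is there. Needs about 0.5 N near its side edge; light friction, no spring or click: it stays where left.
- round_rim (a point): Point on the rim of the other sign, to be left alone: a round plate of the same wood, 100 mm across, 10 mm thick, centre 110 mm above the table, turning on a like foot and post and also showing a bar. The point is at mid height, 50 mm from the post's axis along the point's +y; z up, the point's -x looks out of the barred face.
- bud_vase: Pale green glass bud vase, loose, 48 mm across and 150 mm tall, standing between the two signs. Origin: centre of its underside; z up.
Things that resemble listed ones, but are neither listed nor needed, are in the scene too. What is shaped like the bud_vase but blue is not meant.

How it is judged:
By the outcome, as a careful person would: the job done as asked, in the order asked, and still so for the second after the job is handed in, with the robot touching nothing.
It also fails if it takes over 45 s, if anything falls off the work surface, if the arm or the gripper's body presses on something with over 40 N, if the wrist force passes 120 N, or if a joint passes its speed limit or range.

ROBOT

A 6-joint arm with a two-finger parallel gripper is mounted at the origin on the work surface; the furniture and walls round the work are solid. World frame = base frame: x ahead of the robot, y to its left, z up, the work surface at z = 0. Lengths are in m, angles in rad, forces in N, time in s.
With the tool pointing down it reaches from about 0.375 to 0.925 m from the base axis. Payload 5.7 kg.
Tool frame: the origin (TCP) lies between the finger pads; the fingertips stand 17 mm ahead of it and the grasp point (between the pads) lies 2 mm behind it; x points along the fingers, y is the direction in which the jaws open and shut, and the axes are right-handed (so a half turn about x gives the same grasp; the last joint's range is limited). The gripper opens to 88 mm and grips with 3 to 60 N. Pads are 20 mm wide; open, the fingers measure 115 mm over their backs; the gripper's body (75 mm by 178 mm) begins 61 mm behind the grasp point.
Start: joints at [1.213, 0.359, 1.51, -0, 1.272, -0.115], TCP at [0.144, 0.582, 0.24] pointing down, gripper open.
Joint ranges: [-2.97, 2.97], [-1.01, 2.36], [0.21, 2.38], [-0.96, 4.11], [0.2, 2.71], [-2.98, 2.98]. Speed limits (rad/s): [2.39, 2.39, 3.14, 3.14, 3.14, 3.14].

INTERFACE

Orientations are given as a 3x3 rotation matrix whose columns are the frame's x, y, z axes.
In Python, from workcell import bot, inverse_kinematics, optics, workorder gives the robot as it stands. Calls block until the motion is done:
- bot.move_ptp(position, orientation): joint-space move of the TCP to a pose.
- bot.move_straight(position, rate=0.15, frame=None, threshold=None): straight line of the TCP; frame=None keeps the orientation; rate is the mean speed in m/s. With threshold (N) it stops when the force on the tool has changed by that much, and returns True; else False.
- bot.goto_joints(angles): joint-space move.
- bot.move_gripper(opening): finger opening in m; the grip force is fixed at half the most; returns when the fingers have stopped.
- bot.pause(seconds).
- inverse_kinematics(position, orientation): joint angles nearest the present ones, or None.
- optics.snapshot(name): name is "side" or "top" or "wrist"; returns the picture (400x640x3 uint8, red, green, blue); there is no depth.
- optics.camera_info(name): a dict with "K" (3x3 intrinsics, pixels), "D" ([k1, k2, p1, p2, k3] as OpenCV has them; the pictures are not rectified), "world_from_camera" (4x4, takes a point from camera to world coordinates). Camera axes: x right, y down, z forward; pixel columns grow to the right and rows downward; lengths in m; the calibration is good to about 2 mm. A picture is of the moment at which its call begins: read the wrist's pose just before it. camera_info takes no time and is no camera call; for the wrist camera it gives the pose at the moment of the call.
A pose or a line that the arm cannot do raises bot.IKError and nothing moves.
- workorder.close_job(): hands the job in, once; it reports no verdict.
Readings, each from a call of its own:
- bot.read_t(): time.
- bot.read_qpos(): joint angles.
- bot.read_joint_vel(): joint speeds.
- bot.read_effort(): joint torques, N m.
- bot.read_ee_pos(): TCP position.
- bot.read_orientation(): TCP orientation.
- bot.read_force(): force on the tool from outside, world axes, zero at the start.
- bot.read_moment(): the same for the moment, N m.
- bot.read_gripper_width(): finger opening in m.
Only numpy, scipy, OpenCV 4.12 (cv2) and the standard library are available. Lean on these libraries where they do the work, as an engineer would, in place of code of your own. Each camera call takes 0.05 s, during which the arm holds its last target. There are 200 camera calls.

## Working session

There is one attempt and no reset: what is moved stays moved. The work goes in short steps, each a Python script; the robot and the scene stay as the last script left them, time stands still between calls to the robot, and variables do not carry over. Pictures are saved under pics/ and viewed, about 8 in all and at most 12, crops included, and the job is handed in when it is done.

```bash
mkdir -p pics
cat > h.py <<'E'
import numpy as np,cv2
from workcell import bot,inverse_kinematics,optics,workorder
def snap(n,f):
    im=optics.snapshot(n); cv2.imwrite('pics/'+f,im[:,:,::-1]); return im
def ray(n,uv):
    c=optics.camera_info(n);T=np.array(c['world_from_camera'])
    p=cv2.undistortPoints(np.array([[uv]],float),np.array(c['K']),np.array(c['D']))[0,0]
    return T[:3,3],T[:3,:3]@np.array([p[0],p[1],1])
def onz(n,uv,z):
    o,d=ray(n,uv); return o+d*(z-o[2])/d[2]
def proj(n,P):
    c=optics.camera_info(n);T=np.linalg.inv(np.array(c['world_from_camera']))
    return cv2.projectPoints(np.array(P,float).reshape(-1,1,3),cv2.Rodrigues(T[:3,:3])[0],T[:3,3],np.array(c['K']),np.array(c['D']))[0][:,0]
E
python3 - <<'E'
from h import *
for n in('side','top'):
    snap(n,n+'0.png'); c=optics.camera_info(n); print(n,np.round(c['world_from_camera'],3).tolist(),np.round(c['K'],0).tolist())
print(bot.read_t())
E
```

```text
side [[0.681, 0.513, -0.523, 1.152], [0.732, -0.489, 0.474, -0.554], [-0.012, -0.706, -0.708, 0.961], [0.0, 0.0, 0.0, 1.0]] [[507.0, 0.0, 324.0], [0.0, 507.0, 201.0], [0.0, 0.0, 1.0]]
top [[-0.015, -0.992, 0.125, 0.366], [-1.0, 0.014, -0.008, 0.028], [0.007, -0.125, -0.992, 1.068], [0.0, 0.0, 0.0, 1.0]] [[500.0, 0.0, 321.0], [0.0, 500.0, 202.0], [0.0, 0.0, 1.0]]
0.1
```

View pics/side0.png

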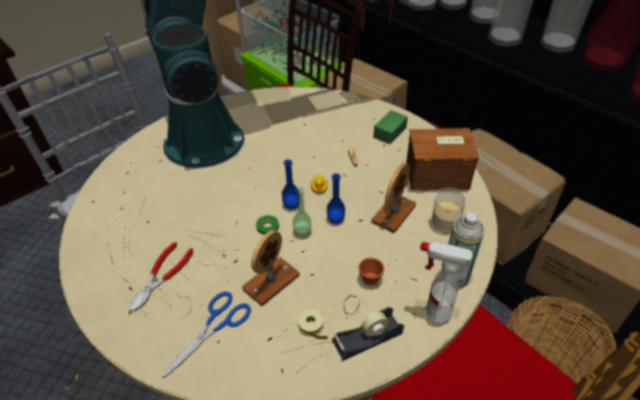

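View pics/top0.png

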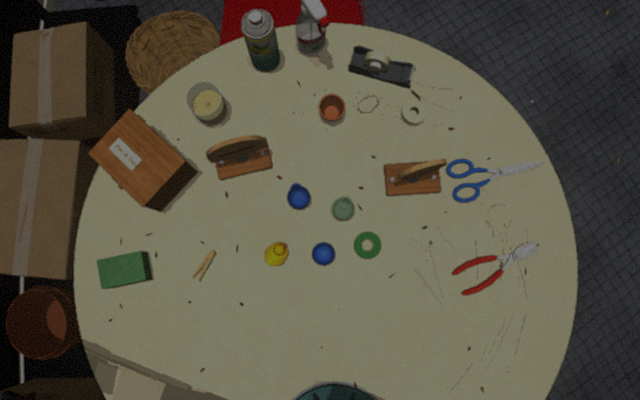

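Run:
```python
import cv2,numpy as np
s=cv2.imread('pics/side0.png');t=cv2.imread('pics/top0.png')
f=lambda a:cv2.resize(a,(400,300),interpolation=cv2.INTER_CUBIC)
a=np.vstack([np.hstack([f(s[215:305,225:345]),f(s[150:240,345:465])]),np.hstack([f(t[135:210,365:465]),f(t[120:195,190:290])])])
cv2.imwrite('pics/c1.png',np.clip(a*1.5,0,255).astype('uint8'))
```

```text
(no output)
```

View pics/c1.png

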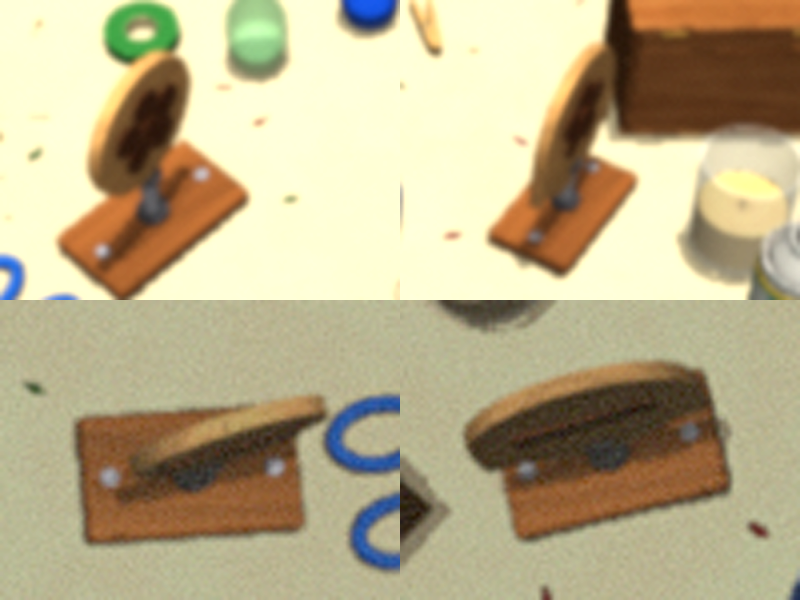

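```bash
cat > fit.py <<'E'
from h import *
print('foot top corners', [onz('top',p,.012).round(3).tolist() for p in [(220,180),(272,167.5),(266.3,137.5)]],
 [onz('side',p,.01).round(3).tolist() for p in [(372,222),(393,231.6),(415.5,204)]])
def model(x,y,yaw,th):
    R=lambda a:np.array([[np.cos(a),-np.sin(a),0],[np.sin(a),np.cos(a),0],[0,0,1]])
    o=np.array([x,y,0])
    f=[o+R(yaw)@[a*.035,b*.06,.014] for a,b in((-1,-1),(-1,1),(1,1),(1,-1))]
    out=[(s,o_) for s,o_ in ((0,0),)]
    t=np.linspace(0,np.pi,30)
    loop=[(.06,.06),]+[(.06*np.cos(k),.1+.06*np.sin(k)) for k in t]+[(-.06,.06)]
    P=[[o+R(yaw+th)@[dx,a,b] for a,b in loop] for dx in(-.005,.005)]
    return [np.array(f)]+[np.array(q) for q in P]
def overlay(m,n,im,box,s):
    u0,v0,w,h=box
    a=cv2.resize(im[v0:v0+h,u0:u0+w],None,fx=s,fy=s,interpolation=cv2.INTER_CUBIC)
    a=np.clip(a*1.4,0,255).astype('uint8')
    for q,c in zip(m,((255,0,0),(0,0,255),(0,160,0))):
        p=(proj(n,q)-[u0,v0]+.5)*s
        cv2.polylines(a,[np.round(p).astype(int)],True,c,1)
    return a
E
python3 - <<'E'
from fit import *
from scipy.optimize import least_squares
def res(v):
    m=model(*v)
    a=proj('top',m[0]); b=proj('side',m[0])
    r=[a[1]-(220,180),a[0]-(272,167.5),a[3]-(266.3,137.5)]
    r+=[b[2]-(415.5,204)] if 0 else []
    return np.concatenate(r)
c=onz('top',(243,158),.014)
s=least_squares(res,[c[0],c[1],.2,0]);v=s.x;print(v,s.fun.round(1))
np.save('v.npy',v)
S=cv2.imread('pics/side0.png');T=cv2.imread('pics/top0.png')
m=model(*v)
cv2.imwrite('pics/o1.png',np.hstack([overlay(m,'side',S,(360,150,66,100),6),overlay(m,'top',T,(195,120,66*4//3,100),4.5)[:600] if 0 else overlay(m,'top',T,(200,115,66+8,100),6)[:600,:400]]))
E
```

```text
foot top corners [[0.55, 0.236, 0.012], [0.576, 0.123, 0.012], [0.642, 0.136, 0.012]] [[0.588, 0.12, 0.01], [0.646, 0.134, 0.01], [0.623, 0.249, 0.01]]
[0.59605885 0.18683055 0.21475754 0.        ] [-1.2  0.3  1.2  0.2  0.  -0.6]
```

View pics/o1.png

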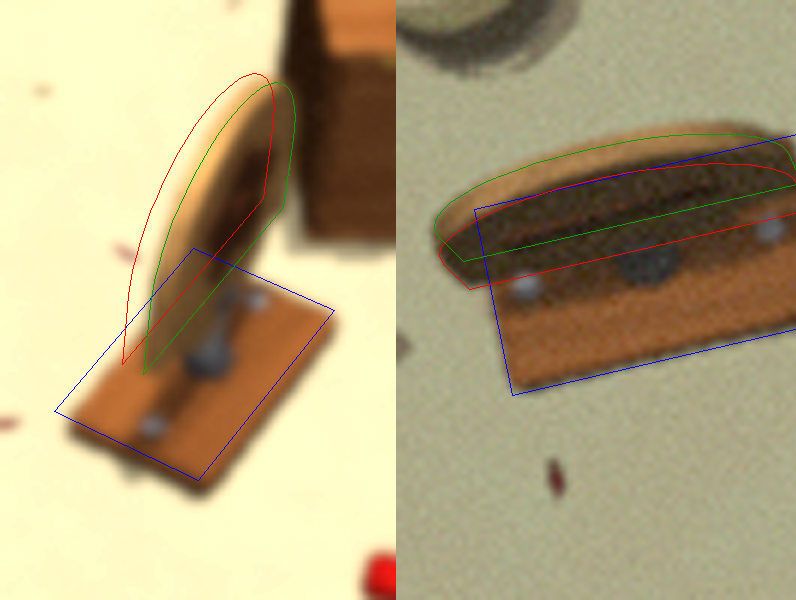

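The arched sign is the left one, at top (240,155) and side (395,200): it is about 120 mm wide with a straight-cornered lower edge. Its look-alike, the round sign, is at top (412,178) and side (267,265). The green vase is at top (343,209) and the blue ones at (298,197) and (323,253). Next is a closer wrist look.

Run:
```python
from fit import *
c=optics.camera_info('wrist');R=bot.read_orientation();p=np.array(bot.read_ee_pos())
T=np.array(c['world_from_camera']);R=np.array(R)
print(R.round(2).tolist(),'cam in tool',(R.T@(T[:3,3]-p)).round(3),(R.T@T[:3,:3]).round(2).tolist(),np.round(c['K'],0).tolist())
v=np.load('v.npy')
yaw=v[2]
# tool down; y across plate (either sign)
for s in(1,-1):
    y=s*np.array([np.cos(yaw),np.sin(yaw),0]);x=np.array([0,0,-1.]);O=np.c_[x,y,np.cross(x,y)]
    print(s,[np.round(q,2).tolist() if (q:=inverse_kinematics([v[0],v[1],z],O)) is not None else None for z in(.4,.3,.148)])
    camp=R.T@(T[:3,3]-p)
# box top guess
for z in(.08,.12,.15): print(z,[onz('top',q,z).round(3).tolist() for q in[(133,110),(196,168)]],[onz('side',q,z).round(3).tolist() for q in[(411,132),(407,180)]])
print('vases',onz('top',(298,190),.15),onz('top',(343,207),.15))
```

```text
foot top corners [[0.55, 0.236, 0.012], [0.576, 0.123, 0.012], [0.642, 0.136, 0.012]] [[0.588, 0.12, 0.01], [0.646, 0.134, 0.01], [0.623, 0.249, 0.01]]
[[-0.0, 0.24, 0.97], [-0.0, 0.97, -0.24], [-1.0, -0.0, -0.0]] cam in tool [-0.145  0.001 -0.083] [[-0.0, -0.3, 0.95], [1.0, 0.0, 0.0], [-0.0, 0.95, 0.3]] [[278.0, 0.0, 315.0], [0.0, 278.0, 204.0], [0.0, 0.0, 1.0]]
1 [[0.19, 0.3, 1.21, -0.0, 1.63, -0.02], [0.19, 0.35, 1.37, -0.0, 1.42, -0.02], [0.19, 0.48, 1.55, -0.0, 1.1, -0.02]]
-1 [None, None, None]
0.08 [[0.69, 0.411, 0.08], [0.564, 0.272, 0.08]] [[0.469, 0.401, 0.08], [0.591, 0.241, 0.08]]
0.12 [[0.677, 0.395, 0.12], [0.556, 0.262, 0.12]] [[0.5, 0.358, 0.12], [0.617, 0.205, 0.12]]
0.15 [[0.668, 0.383, 0.15], [0.55, 0.255, 0.15]] [[0.523, 0.325, 0.15], [0.636, 0.178, 0.15]]
vases [0.50494306 0.06256456 0.15      ] [ 0.47197655 -0.02040906  0.15      ]
```

```bash
cat >> h.py <<'E'
def tool(a):
    y=np.array([np.cos(a),np.sin(a),0]);x=np.array([0,0,-1.]);return np.c_[x,y,np.cross(x,y)]
E
sed -i '/^print/,/^ \[onz/d' fit.py
python3 - <<'E'
from fit import *
v=np.load('v.npy')
bot.move_ptp([v[0],v[1]+.0,.32],tool(v[2]))
bot.pause(.3)
W=snap('wrist','w0.png')[:,:,::-1]
np.save('wc.npy',optics.camera_info('wrist')['world_from_camera'])
a=cv2.resize(W,None,fx=1.25,fy=1.25,interpolation=cv2.INTER_CUBIC)
cv2.imwrite('pics/w0b.png',np.clip(a*1.4,0,255).astype('uint8'))
print(bot.read_t(),bot.read_qpos())
E
```

```text
2.6167 [ 1.93818560e-01  3.37020858e-01  1.34322641e+00  5.17160301e-05
  1.46139925e+00 -2.15333955e-02]
```

View pics/w0b.png

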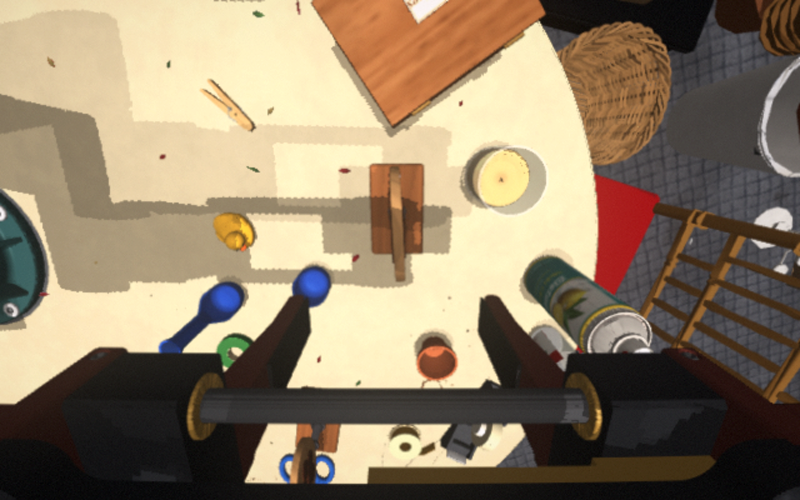

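Run:
```python
from fit import *
W=cv2.imread('pics/w0.png')
a=cv2.resize(W[122:236,280:360],None,fx=5,fy=5,interpolation=cv2.INTER_CUBIC)
b=cv2.resize(cv2.imread('pics/top0.png')[120:200,190:280],None,fx=4.4,fy=4.4,interpolation=cv2.INTER_CUBIC)
o=np.zeros((570,800,3),'uint8');o[:570,:400]=a;o[:352,400:796]=b
cv2.imwrite('pics/c2.png',np.clip(o*1.4,0,255).astype('uint8'))
# box front corner triangulation
o1,d1=ray('wrist',(313.6,98));o2,d2=ray('top',(196,168))
A=np.c_[d1,-d2];t=np.linalg.lstsq(A,o2-o1,rcond=None)[0];print(o1+d1*t[0],o2+d2*t[1])
```

```text
[0.57119347 0.29511028 0.01407915] [0.57703972 0.28852517 0.01361904]
```

View pics/c2.png

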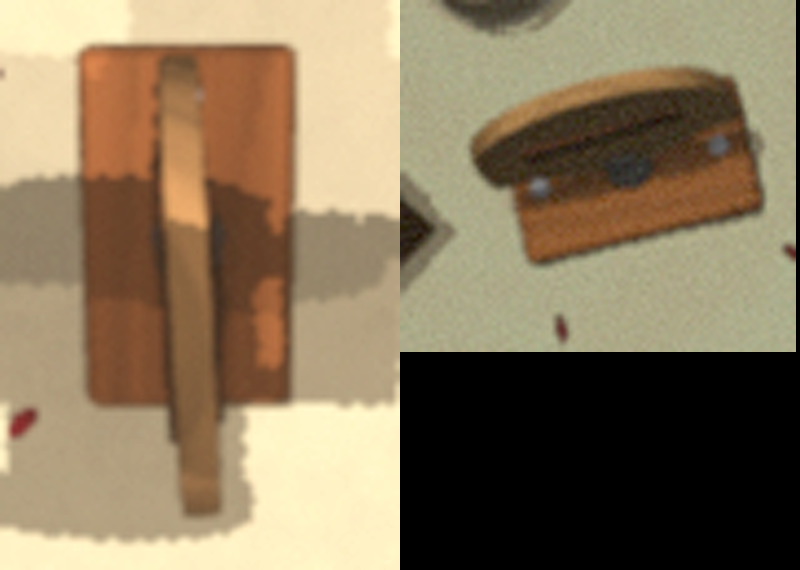

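```bash
cat > fw.py <<'E'
from fit import *
from scipy.optimize import least_squares
def fitw(fc,far,near,v0,off=(280,122),s=5):
    g=lambda p:np.array(p)/s+off-.4
    info=optics.camera_info('wrist')
    def res(v):
        m=model(*v);a=proj('wrist',m[0])
        L=proj('wrist',(m[1]+m[2])/2)
        i,j=L[:,1].argmin(),L[:,1].argmax()
        return np.r_[(a-[g(p) for p in fc]).ravel(),L[i]-g(far),L[j]-g(near)]
    r=least_squares(res,v0);return r.x,r.fun
E
python3 - <<'E'
from fw import *
# model foot order (-x,-y),(-x,+y),(+x,+y),(+x,-y)
v,f=fitw([(92,404),(82,47),(296,47),(291,404)],(180,57),(201,515),np.load('v.npy'))
print(v,f.round(1)); np.save('v2.npy',v)
m=model(*v)
S=cv2.imread('pics/side0.png');T=cv2.imread('pics/top0.png');W=cv2.imread('pics/w0.png')
o=np.zeros((600,800,3),'uint8')
def put(a,x,y):o[y:y+a.shape[0],x:x+a.shape[1]]=a
put(overlay(m,'wrist',W,(280,122,80,114),5),0,0);put(overlay(m,'top',T,(195,120,90,70),4.4),400,0);put(overlay(m,'side',S,(350,150,90,72),4),400,310)
cv2.imwrite('pics/o2.png',o)
# box top corner: wrist px vs known vertical; candle top
for z in(.08,.12,.16):print(z,onz('wrist',(313.6,98),z).round(3),onz('top',(150,208),z).round(3))
E
```

```text
[0.60047688 0.19065762 0.22314255 0.04093485] [-0.9  1.  -0.9 -0.2  0.7 -0.5  0.4  0.7  0.2 -0.7  0.3  0. ]
0.08 [0.572 0.291 0.08 ] [0.483 0.366 0.08 ]
0.12 [0.573 0.289 0.12 ] [0.479 0.352 0.12 ]
0.16 [0.574 0.287 0.16 ] [0.474 0.338 0.16 ]
```

View pics/o2.png

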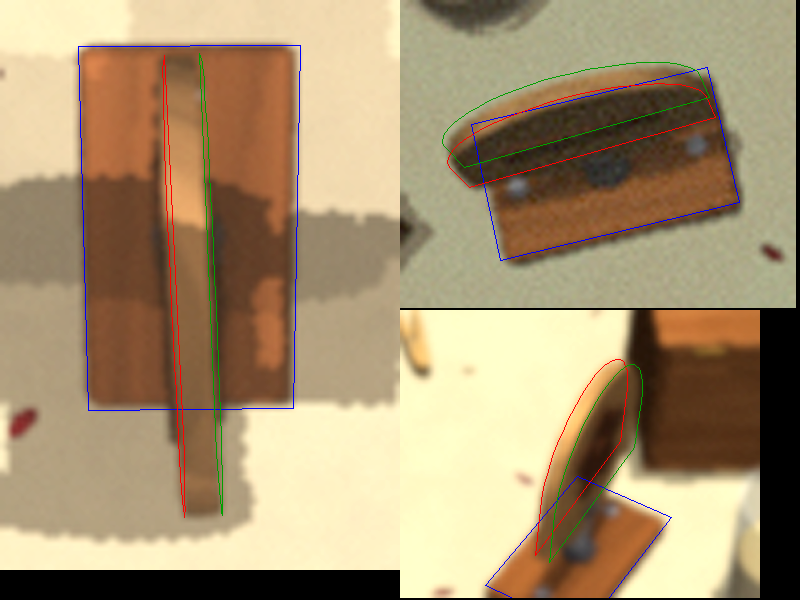

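Run:
```python
from h import *
v=np.load('v2.npy');x,y=v[:2];a=v[2]+v[3]
bot.move_ptp([x,y,.25],tool(a));bot.move_gripper(.045)
print(bot.move_straight([x,y,.152],rate=.1,threshold=6),bot.read_ee_pos())
bot.move_gripper(0.0);bot.pause(.2)
print(bot.read_gripper_width(),np.round(bot.read_force(),2),np.round(bot.read_moment(),2),np.round(bot.read_qpos(),3),bot.read_t())
```

```text
False [0.60105382 0.19077379 0.15268976]
0.009819523554547377 [-5.11 -1.85  3.93] [-0.28  0.8  -0.02] [ 0.198  0.485  1.539 -0.     1.121 -0.066] 5.7917
```

Run:
```python
from h import *
v=np.load('v2.npy');x,y=v[:2];a=v[2]+v[3];n=np.array([np.cos(a),np.sin(a)])
for d in(.001,.002):
    bot.move_straight([*(np.array([x,y])-d*n),.152],rate=.02);bot.pause(.2)
    print(d,np.round(bot.read_force(),2),np.round(bot.read_ee_pos(),4),bot.read_t())
```

```text
0.001 [-5.2  -0.48  4.64] [0.5989 0.1903 0.152 ] 6.2417
0.002 [-1.88 -0.48  1.87] [0.5988 0.1902 0.152 ] 6.6917
```

```bash
cat >> h.py <<'E'
def ang():
    R=np.array(bot.read_orientation());return np.arctan2(R[1,1],R[0,1])
def rep(t=''):
    print(t,'F',np.round(bot.read_force(),1),'M',np.round(bot.read_moment(),2),'p',np.round(bot.read_ee_pos(),4),'ang',round(ang(),3),'q6',round(bot.read_qpos()[5],3),'t',round(bot.read_t(),2))
E
python3 - <<'E'
from h import *
q=np.array(bot.read_qpos());q0=q[5];rep()
for d in(.2,.5,.9,1.25,1.6):
    q[5]=q0+d;bot.goto_joints(q);rep(d)
    if np.linalg.norm(bot.read_force())>30:break
E
```

```text
F [-1.9 -0.5  1.9] M [-0.14  0.49 -0.03] p [0.5988 0.1902 0.152 ] ang 0.264 q6 -0.066 t 6.69
0.2 F [-2.  -0.2  2.3] M [-0.12  0.42 -0.07] p [0.5989 0.1903 0.152 ] ang 0.068 q6 0.13 t 7.0
0.5 F [-0.8 -0.   0.9] M [-0.13  0.25 -0.03] p [0.5991 0.1902 0.152 ] ang -0.23 q6 0.428 t 7.39
0.9 F [ 1.6 -1.1 -0.4] M [-0.29 -0.06 -0.01] p [0.5994 0.1901 0.152 ] ang -0.63 q6 0.828 t 7.86
1.25 F [ 3.7 -2.1 -2. ] M [-0.48 -0.33  0.03] p [0.5996 0.19   0.152 ] ang -0.98 q6 1.177 t 8.28
1.6 F [ 4.2 -4.1 -3. ] M [-0.59 -0.49 -0.03] p [0.5997 0.1897 0.152 ] ang -1.331 q6 1.529 t 8.71
```

Run:
```python
from h import *
v=np.load('v2.npy');c=[.5988,.190]
bot.move_gripper(.045);rep('rel')
bot.move_straight([*c,.23],rate=.12)
q=np.array(bot.read_qpos());q[5]-=np.pi;bot.goto_joints(q);rep('turned')
print(bot.move_straight([*c,.152],rate=.1,threshold=6))
bot.move_gripper(0.);bot.pause(.1);rep('grip');print(bot.read_gripper_width())
q=np.array(bot.read_qpos());q0=q[5];D=ang()-v[2];print(D)
for d in(.3,.6,.85,1):
    q[5]=q0+d*D;bot.goto_joints(q);rep(d)
    if np.linalg.norm(bot.read_force())>30:break
```

```text
rel F [-0.5  0.5 -0.5] M [-0.02  0.17 -0.02] p [0.5987 0.1903 0.152 ] ang -1.336 q6 1.533 t 9.43
turned F [-0.7  0.1  0.1] M [ 0.02  0.01 -0.03] p [0.5982 0.1899 0.2293] ang 1.805 q6 -1.608 t 12.88
False
grip F [-0.3 -3.8  1.6] M [-0.52 -0.04 -0.01] p [0.599  0.1895 0.1522] ang 1.806 q6 -1.608 t 14.53
0.009908115368549615
1.582586247035004
0.3 F [ 0.3 -1.8  0.8] M [-0.32 -0.08  0.03] p [0.599  0.1895 0.1522] ang 1.334 q6 -1.137 t 15.06
0.6 F [-0.7 -2.3  0.8] M [-0.42  0.    0.02] p [0.599  0.1895 0.1522] ang 0.86 q6 -0.663 t 15.58
0.85 F [-0.2 -4.2  0.9] M [-0.44 -0.03 -0.01] p [0.599  0.1894 0.1522] ang 0.466 q6 -0.268 t 16.05
1 F [-0.9 -2.4  1.1] M [-0.48 -0.03 -0.06] p [0.599  0.1895 0.1522] ang 0.23 q6 -0.032 t 16.39
```

Run:
```python
from fit import *
v=np.load('v2.npy')
q=np.array(bot.read_qpos());q[5]+=ang()-v[2]+.005;bot.goto_joints(q);bot.pause(.4);rep()
bot.move_gripper(.045)
bot.move_straight([.599,.1898,.32],rate=.15);bot.pause(.2)
W=snap('wrist','w1.png')[:,:,::-1]
w=v.copy();w[3]=0
a=overlay(model(*w),'wrist',W,(280,122,80,114),5)
b=np.clip(cv2.resize(W[122:236,280:360],None,fx=5,fy=5,interpolation=cv2.INTER_CUBIC)*1.4,0,255).astype('uint8')
cv2.imwrite('pics/o3.png',np.hstack([b,a]));rep()
```

```text
F [-0.1 -3.1  0.2] M [-0.42  0.01  0.02] p [0.599  0.1895 0.1522] ang 0.218 q6 -0.021 t 17.04
 F [-0.5 -0.3 -0.1] M [-0.05  0.08 -0.01] p [0.5987 0.1897 0.3193] ang 0.218 q6 -0.021 t 19.27
```

View pics/o3.png

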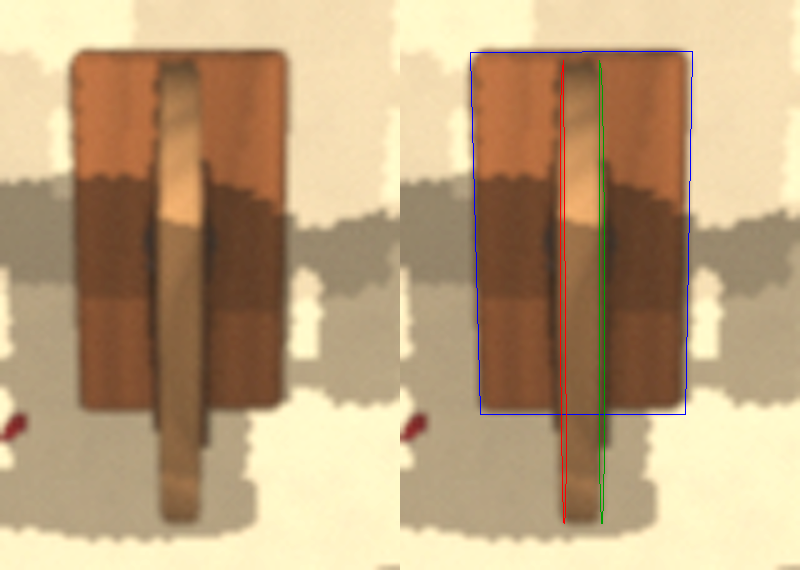

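Run:
```python
from h import *
bot.goto_joints([1.213,.359,1.51,0,1.272,-.115]);bot.pause(.3)
s=snap('side','s2.png')[:,:,::-1];t=snap('top','t2.png')[:,:,::-1]
f=lambda a:cv2.resize(a,(400,300),interpolation=cv2.INTER_CUBIC)
a=np.vstack([np.hstack([f(s[215:305,225:345]),f(s[150:240,345:465])]),np.hstack([f(t[130:280,270:470]),f(t[120:195,190:290])])])
cv2.imwrite('pics/c3.png',np.clip(a*1.5,0,255).astype('uint8'));rep()
```

```text
F [0.5 0.9 0.4] M [ 0.01 -0.04  0.03] p [0.1446 0.5827 0.2397] ang 1.328 q6 -0.115 t 21.85
```

View pics/c3.png

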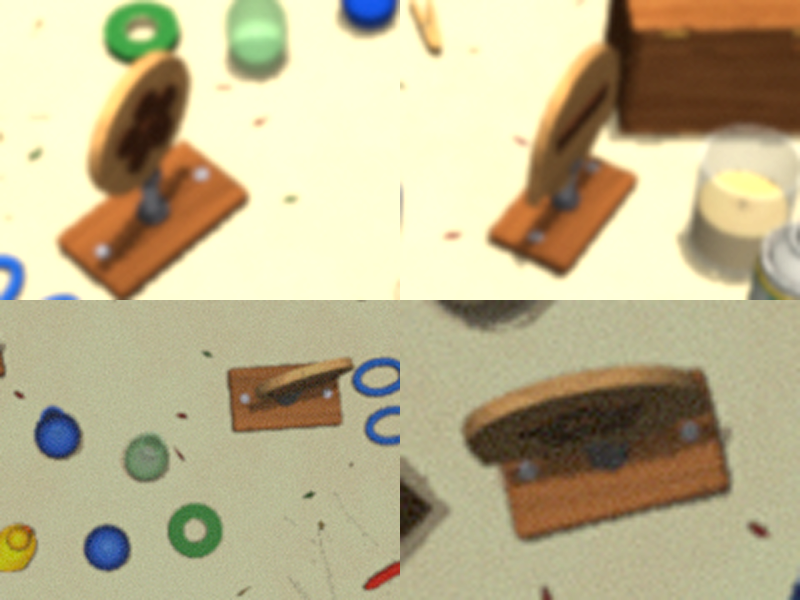

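The arched sign now shows its bar to the back, in the side camera, so the blossom faces the robot. The round sign and the vases have not moved.

```bash
python3 -c "
from h import *
workorder.close_job();print(bot.read_t())"
```

```text
the job is handed in; nothing more can be done
the job is handed in; nothing more can be done
```

The arched sign now shows its blossom face to the robot and stands square over its foot. I handed the job in at about 22 s. I gripped the plate by the top of its arch and turned it half a turn clockwise about its post. It took two grips because the last joint's range is too short for a half turn in one.

- **Squareness:** the last wrist picture shows the plate square to its foot to within about half a degree by eye.
- **Faces:** the side camera, which looks from behind, now sees the bar. The top view shows the blossom on the robot's side.
- **Round sign and vases:** in the final pictures the round sign looks unmoved and the green and blue vases are standing.
- **Forces:** the tool force readings I took between steps stayed under about 8 N. The arm is back at its start pose, touching nothing.

One disagreement: my position fit from the wrist picture was about 1.5 pixels off in the top camera. The post also turned out to be about 2 mm from where the fit put it. I corrected that by feel from the grip force before turning.

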